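# Set up a tapered tube on V-blocks for finishing

## Task

Set up the finishing stand on the grey base plate: centre the red V-block on the red pad and the blue V-block on the blue pad, upright with their grooves in line with one another along the plate, and set the yellow filings tray on the plate midway between them. Then, last, lay the tapered tube in both grooves with its black middle ring over the middle of the tray and its pointed end out past the blue block. Leave the white jar standing where it is, and let go of everything.

Things in the scene. Friction and masses are not known exactly. Their poses are not given: they have to be found in the camera images.
- red_block: Red painted hardwood V-block, loose, upright: 60 (its x) by 40 (its y) by 50 high. Origin: centre of its underside; z up. A 90-degree V groove, wood-coloured at its bottom, runs along its y through the top: 44 wide at the top, 22 deep. The two flat 40 mm-apart end faces (along y) and the 60 mm-apart sides (along x) are plain grips. 130 to 210 g.
- blue_block: Blue painted hardwood V-block, loose, upright: 60 (its x) by 40 (its y) by 50 high. Origin: centre of its underside; z up. A 90-degree V groove, wood-coloured at its bottom, runs along its y through the top: 44 wide at the top, 22 deep. The two flat 40 mm-apart end faces (along y) and the 60 mm-apart sides (along x) are plain grips. 130 to 210 g.
- tray: Yellow open plastic filings tray, loose, 60 (its x) by 80 (its y) by 23 high, walls and floor 3 thick. Origin: centre of its underside; z up. It can be gripped across its 60 mm width over the outside. 65 to 105 g.
- tube: Bare aluminium tube, diameter 34, closed, 210-340 g. Origin: on its axis, middle of a black ring 20 wide (near its balance point); y along the axis to the point. Straight from -120 to +110, then tapering to diameter 8 at +165. Starts level, axis 30 up, in a low fixed wooden cradle (supports 18 high at about +-80; a 4 mm strip under the ring). Laid in the V-blocks its axis is 62 above the table.
- plate: Grey steel base plate fixed to the table, 120 (its x) by 280 (its y) by 8 thick. Origin: centre of its underside, on the table. Its y runs along its length, from pad to pad; the point midway between the pads is its centre. The tray stands on its bare middle, between the pads.
- red_pad: Red flat pad fixed on the grey plate, 80 (its x) by 60 (its y), 2 thick, its axes parallel to the plate's. Origin: centre of its underside, 8 mm above the table; its top is 10 mm above the table. The blue pad lies at the plate's other end, centres 160 apart along the plate's y; which pad is at which end changes.
- blue_pad: Blue flat pad fixed on the grey plate, 80 (its x) by 60 (its y), 2 thick, its axes parallel to the plate's. Origin: centre of its underside, 8 mm above the table; its top is 10 mm above the table. The red pad lies at the plate's other end, centres 160 apart along the plate's y; which pad is at which end changes.
- jar: White jar with an orange lid, diameter 58, 65 high, loose, among the things to move: to be left alone. Origin: centre of its underside.

How it is judged:
By the outcome, as a careful person would: the job done as asked, in the order asked, and still so for the second after the job is handed in, with the robot touching nothing.
It also fails if it takes over 102 s, if anything falls off the work surface, if the arm or the gripper's body presses on something with over 40 N, if the wrist force passes 120 N, or if a joint passes its speed limit or range.

## Robot

A 6-joint arm with a two-finger parallel gripper is mounted at the origin on the work surface. World frame = base frame: x ahead of the robot, y to its left, z up, the work surface at z = 0. Lengths are in mm, angles in rad, forces in N, time in s.
With the tool pointing down it reaches from about 400 to 925 mm from the base axis. Payload 12.5 kg.
Tool frame: the origin (TCP) lies at the very end of the fingers, on their centre line; the grasp point (between the pads) lies 19 mm behind it; x points along the fingers, y is the direction in which the jaws open and shut, and the axes are right-handed (so a half turn about x gives the same grasp; the last joint's range is limited). The gripper opens to 95 mm and grips with 3 to 60 N. Pads are 20 mm wide; open, the fingers measure 119 mm over their backs; the gripper's body (75 mm by 180 mm) begins 59 mm behind the grasp point.
Start: joints at [1.224, 0.491, 1.559, -0, 1.092, -0.106], TCP at [149.031, 606.99, 214.661] pointing down, gripper open.
Joint ranges: [-3.1, 3.1], [-0.84, 2.19], [0.05, 2.79], [-1.13, 4.28], [0.06, 2.93], [-2.69, 2.69]. Speed limits (rad/s): [2.22, 2.22, 2.79, 3.14, 3.14, 3.14].

## Interface

Orientations are given as [roll, pitch, yaw] about the fixed x, y, z axes, in that order (R = Rz(yaw) Ry(pitch) Rx(roll)).
In Python, from cell import * gives the robot as it stands.
- The arm moves only by the tool step_arm, never from a script. Its argument "steps" is a list of rows, each a list of 4 numbers: the shift along the tool's x, y, z in units of 50 mm (1.0 is 50 mm), then the turn about the tool's x in units of 8 degrees (1.0 is 8 degrees). A call has 1 to 20 rows; each row shifts and turns the commanded pose from where the row before left it, along the tool's axes as they then stand; what a row does not reach is not made up. A row lasts 1/8 s, in which the tool goes at most 62.5 mm and 10.7 degrees, less where a joint would pass 70% of its speed; a pose out of reach is approached as far as the arm can. A call is refused whole if a number of a shift passes 1 or a number of a turn 1, either way. A call with a gripper value outside its range is refused whole. "jaw" is the closure, from 0 (fully open) to 1 (shut), set as the call begins (left out, the last holds). The fingers move at their own pace and stop on an object; the grip force is fixed at half the most. Time passes only in rows, so rows that do not move let the fingers close. It gives the time, the measured TCP pose, the force and the opening at its end, in the units of the state.
- state(): the state, without advancing time (a new reading comes with each control period).
- read_camera(name): name is "side" or "top"; returns the picture (420x560x3 uint8, red, green, blue); there is no depth.
- camera_info(name): a dict with "mtx" (3x3 intrinsics, pixels), "k1" (the pictures are not rectified: a ray, as slopes to the right and down, at radius r is drawn at 1 + k1 r^2 times it, then the intrinsics apply), "eye" and "attitude" of the camera in the world. Camera axes: x right, y down, z forward; pixel columns grow to the right and rows downward; lengths in mm; the calibration is good to about 2 mm. A picture is of the moment at which its call begins. camera_info takes no time and is no camera call.
- job_done(): hands the job in, once; it reports no verdict.
The state is a dict: "t": time; "joints": joint angles; "qvel": joint speeds; "tau": joint torques, N m; "eef_pos": TCP position; "tcp_rot": TCP orientation; "ft_force": force on the tool from outside, world axes, zero at the start; "moment": the same for the moment, N m; "opening": opening from 0.0 (shut) to 1.0 (fully open).
Only numpy, scipy, OpenCV 4.12 (cv2) and the standard library are available. Lean on these libraries where they do the work, as an engineer would, in place of code of your own. Each camera call takes 0.05 s, during which the arm holds its last target.

## Working session

There is one attempt and no reset: what is moved stays moved. The work goes in short steps, Python scripts to look and compute and a tool call to move; the robot and the scene stay as the last step left them, time stands still between calls to the robot, and variables do not carry over. Pictures are saved under pics/ and viewed, and the job is handed in when it is done.

Besides the shell and the picture viewer there is one more tool, called after "Request:" as name(argument=value, ...) on one line, values as JSON. step_arm: Moves the arm, as the interface text tells. Its arguments: {"type":"object","properties":{"steps":{"type":"array","items":{"type":"array","items":{"type":"number"}}},"jaw":{"type":"number"}},"required":["steps"]}

```bash
ls; mkdir -p pics; python3 - <<'E'
from cell import *
import cv2
print(state())
for n in ("side","top"):
    print(n,camera_info(n))
    im=read_camera(n); cv2.imwrite(f"pics/{n}0.png",im[:,:,::-1])
E
```

```text
pics
{'t': 0.0, 'joints': array([ 1.22441818e+00,  4.91562269e-01,  1.55950701e+00, -1.30434718e-05,
        1.09169249e+00, -1.05610429e-01]), 'qvel': array([ 0.00056424, -0.00159938, -0.00042986, -0.0019923 , -0.00054928,
        0.00060116]), 'tau': array([-1.17532083e-03, -6.12655878e+01, -2.58166677e+01,  6.91979821e-02,
        4.84183151e-02, -1.49339239e-04]), 'eef_pos': array([148.92501045, 606.71885333, 214.04024625]), 'tcp_rot': array([-1.66651258,  1.56962715, -1.90727428]), 'ft_force': array([-0.28918342, -0.44075978, -0.24356599]), 'moment': array([-0.0150351 , -0.00444558, -0.00520249]), 'opening': 1.0001812427963879}
side {'mtx': array([[520.9073139 ,   0.        , 283.58994395],
       [  0.        , 520.9073139 , 210.14610749],
       [  0.        ,   0.        ,   1.        ]]), 'k1': 0.01133425482157468, 'eye': array([  380.01920549, -1066.99470233,   860.88682137]), 'attitude': array([-2.19491025,  0.01773117, -0.17634354])}
top {'mtx': array([[492.89042244,   0.        , 273.25900406],
       [  0.        , 492.89042244, 210.05858706],
       [  0.        ,   0.        ,   1.        ]]), 'k1': -0.03646398963723724, 'eye': array([ 399.87978679,   40.48224281, 1183.63883007]), 'attitude': array([-2.99954103e+00, -1.43535269e-03, -1.54802967e+00])}
```

View pics/side0.png

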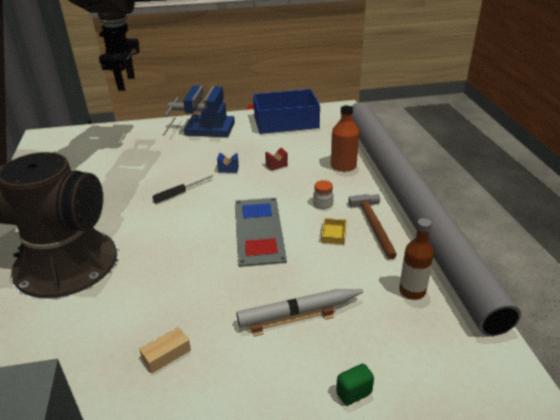

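View pics/top0.png

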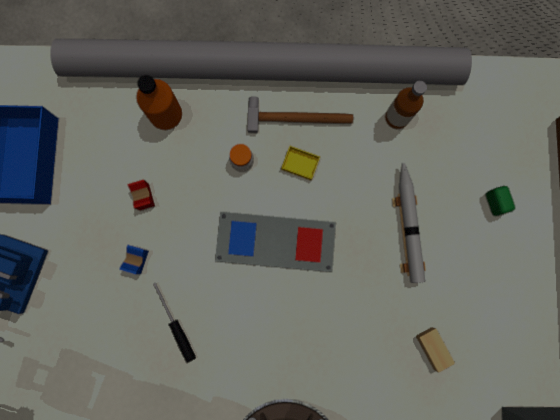

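```bash
cat > h.py <<'E'
from cell import *
import numpy as np, cv2
from scipy.spatial.transform import Rotation as Ro
def cam(n):
    c=camera_info(n); return c
def ray(n,px):
    c=cam(n); px=np.atleast_2d(px).astype(float)
    M=c["mtx"]; d=np.stack([(px[:,0]-M[0,2])/M[0,0],(px[:,1]-M[1,2])/M[1,1]],1)
    s=d.copy()
    for _ in range(20):
        s=d/(1+c["k1"]*(s**2).sum(1,keepdims=True))
    v=np.c_[s,np.ones(len(s))]@Ro.from_euler("xyz",c["attitude"]).as_matrix().T
    return c["eye"],v
def onz(n,px,z):
    e,v=ray(n,px); return e+v*((z-e[2])/v[:,2])[:,None]
def proj(n,P):
    c=cam(n); P=np.atleast_2d(P); q=(P-c["eye"])@Ro.from_euler("xyz",c["attitude"]).as_matrix()
    s=q[:,:2]/q[:,2:]; s=s*(1+c["k1"]*(s**2).sum(1,keepdims=True))
    return s@np.diag(np.diag(c["mtx"])[:2])+c["mtx"][:2,2]
def tri(pt,ps):
    e1,v1=ray("top",pt); e2,v2=ray("side",ps); v1=v1[0];v2=v2[0]
    A=np.c_[v1,-v2]; t=np.linalg.lstsq(A,e2-e1,rcond=None)[0]
    a=e1+v1*t[0]; b=e2+v2*t[1]; return (a+b)/2, np.linalg.norm(a-b)
def mask(im,col):
    h=cv2.cvtColor(im,cv2.COLOR_RGB2HSV); H,S,V=[h[...,i].astype(int) for i in range(3)]
    if col=="red": return (((H<6)|(H>172))&(S>170)&(V>60)).astype(np.uint8)
    if col=="blue": return ((abs(H-113)<10)&(S>150)&(V>60)).astype(np.uint8)
    if col=="yellow": return ((abs(H-27)<7)&(S>150)&(V>90)).astype(np.uint8)
    if col=="orange": return ((abs(H-9)<6)&(S>170)&(V>120)).astype(np.uint8)
    if col=="grey": return ((S<70)&(V<135)&(V>60)).astype(np.uint8)
def crop(im,x0,y0,x1,y1,name,k=8):
    cv2.imwrite(name,cv2.resize(im[y0:y1,x0:x1,::-1],None,fx=k,fy=k,interpolation=cv2.INTER_CUBIC))
E
python3 - <<'E'
from h import *
t=cv2.imread("pics/top0.png")[:,:,::-1]; s=cv2.imread("pics/side0.png")[:,:,::-1]
a=[cv2.resize(t[y:y+48,x:x+64],None,fx=6,fy=6,interpolation=cv2.INTER_CUBIC) for x,y in((110,172),(102,236))]
b=[cv2.resize(s[y:y+48,x:x+64],None,fx=6,fy=6,interpolation=cv2.INTER_CUBIC) for x,y in((245,135),(196,138))]
cv2.imwrite("pics/c1.png",np.vstack([np.hstack(a),np.hstack(b)])[:,:,::-1])
for n,im in(("top",t),("side",s)):
  for c in("red","blue","yellow","orange"):
    k,l,st,ce=cv2.connectedComponentsWithStats(mask(im,c))
    for i in range(1,k):
        if st[i,4]>40: print(n,c,st[i],ce[i].round(1))
E
```

```text
top red [129 180  19  12 126] [137.2 185.3]
top red [134 197  17  11 115] [141.8 202.1]
top red [296 227  26  35 791] [308.6 244.3]
top blue [   0  106   43   93 3029] [ 19.  156.2]
top blue [229 221  27  35 804] [241.9 238.1]
top blue [  0 235  44  78 780] [ 21.6 261.9]
top blue [127 246  17  10 115] [134.8 250.5]
top blue [  0 249  20  11  87] [  9.5 254.4]
top blue [  0 257  16  18 195] [  6.5 265.6]
top blue [120 263  19  11 122] [129.1 267.9]
top yellow [282 146  37  33 666] [299.7 163.4]
top orange [230 145  20  19 305] [239.8 153.7]
side red [246 239  31  16 413] [260.6 246.6]
side blue [185  87  13  15  77] [191.   93.5]
side blue [208  87  13  15 103] [214.3  94.5]
side blue [ 254   91   65   42 2019] [286.  110.1]
side blue [213 117  20  14 104] [225.4 124. ]
side blue [243 204  28  13 311] [256.6 210.2]
side yellow [322 219  24  25 493] [333.5 230.9]
side orange [336 121  23  16 243] [347.3 129.4]
side orange [315 181  17   9 121] [323.2 185.3]
```

View pics/c1.png

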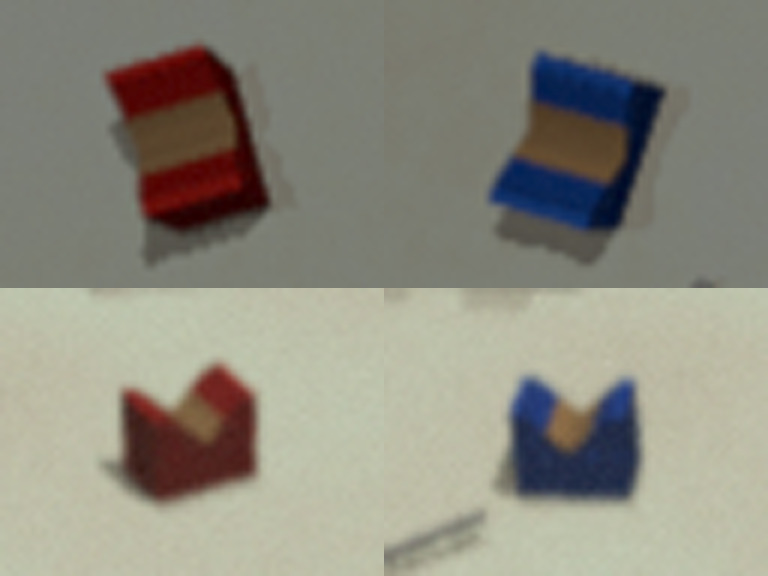

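```bash
python3 - <<'E'
from h import *
f=lambda L,o:(np.array(L,float)+.5)/6-.5+np.array(o)
R=f([(108,73),(205,46),(243,190),(147,216)],(110,172)); B=f([(153,52),(252,85),(204,228),(106,203)],(102,236))
for nm,c in(("red",R),("blue",B)):
    P=onz("top",c,50); print(nm,P.round(1).tolist(),"c",P.mean(0).round(1))
    print([np.linalg.norm(P[i]-P[i-1]).round(1) for i in range(4)])
    g=(P[1]+P[2]-P[0]-P[3]); print("groove dir deg",np.degrees(np.arctan2(g[1],g[0])))
    w=(P[0]+P[1]-P[2]-P[3]); print("x dir deg",np.degrees(np.arctan2(w[1],w[0])))
# wood centres
print("red wood",tri(f([(185,133)],(110,172)),f([(200,131)],(245,135))))
print("blue wood",tri(f([(194,140)],(102,236)),f([(188,136)],(196,138))))
t=cv2.imread("pics/top0.png")[:,:,::-1]; s=cv2.imread("pics/side0.png")[:,:,::-1]
def comp(im,col,i):
    k,l,st,ce=cv2.connectedComponentsWithStats(mask(im,col)); 
    j=[i2 for i2 in range(1,k) if st[i2,0]<=i[0]<st[i2,0]+st[i2,2] and st[i2,1]<=i[1]<st[i2,1]+st[i2,3]][0]; m=(l==j).astype(np.uint8); return m,ce[j]
for col,a,b in(("red",(308,244),(260,246)),("blue",(242,238),(256,210))):
    m,c=comp(t,col,a);m2,c2=comp(s,col,b)
    print(col,"pad",onz("top",c,10),onz("side",c2,10),"tri",tri(c,c2))
    ct=max(cv2.findContours(m,0,2)[0],key=cv2.contourArea); print(cv2.minAreaRect(onz("top",ct[:,0],10)[:,:2].astype(np.float32)))
m,c=comp(t,"yellow",(300,163)); ct=max(cv2.findContours(m,0,2)[0],key=cv2.contourArea)
P=onz("top",ct[:,0],23)[:,:2].astype(np.float32); print("tray",cv2.minAreaRect(P),onz("top",c,12))
m,c=comp(t,"orange",(240,153));m2,c2=comp(s,"orange",(323,185)); print("jar",tri(c,c2),onz("top",c,60))
a=[cv2.resize(t[y:y+60,x:x+80],None,fx=5,fy=5,interpolation=cv2.INTER_CUBIC) for x,y in((260,130),(220,120))]
b=[cv2.resize(s[y:y+60,x:x+80],None,fx=5,fy=5,interpolation=cv2.INTER_CUBIC) for x,y in((295,200),(295,165))]
cv2.imwrite("pics/c2.png",np.vstack([np.hstack(a),np.hstack(b)])[:,:,::-1])
a=cv2.resize(t[155:295,372:452],None,fx=4,fy=4,interpolation=cv2.INTER_CUBIC)
b=cv2.resize(s[275:345,230:380],None,fx=4,fy=4,interpolation=cv2.INTER_CUBIC)
cv2.imwrite("pics/c3.png",a[:,:,::-1]);cv2.imwrite("pics/c4.png",b[:,:,::-1])
crop(t,205,200,345,280,"pics/c5.png",5)
E
```

```text
red [[616.5, 385.9, 50.0], [628.1, 348.4, 50.0], [571.4, 330.1, 50.0], [560.4, 367.0, 50.0]] c [594.1 357.9  50. ]
[np.float64(59.3), np.float64(39.2), np.float64(59.6), np.float64(38.5)]
groove dir deg -73.05259299813062
x dir deg 18.264023332048968
blue [[474.6, 377.9, 50.0], [462.9, 338.9, 50.0], [408.0, 354.2, 50.0], [416.5, 392.4, 50.0]] c [440.5 365.8  50. ]
[np.float64(59.9), np.float64(40.7), np.float64(57.0), np.float64(39.1)]
groove dir deg -104.68964556370209
x dir deg -14.709962603103772
red wood (array([598.65388473, 358.95314087,  32.54099032]), np.float64(4.491360357795712))
blue wood (array([440.59615154, 364.22897914,  35.10844569]), np.float64(2.469547325954637))
red pad [[487.34889057 -43.44882498  10.        ]] [[487.07179811 -45.69606895  10.        ]] tri (array([487.38747975, -43.5709104 ,   8.23349539]), np.float64(0.1857661514385862))
((487.32708740234375, -43.50526428222656), (58.25077438354492, 78.05443572998047), 85.83177185058594)
blue pad [[498.3811105  115.84155699  10.        ]] [[498.34464122 114.10229267  10.        ]] tri (array([498.50936704, 115.92529485,   8.68575737]), np.float64(0.03581433045915864))
((498.29522705078125, 115.86473083496094), (58.62568283081055, 78.5584716796875), 86.2989730834961)
tray ((684.0880126953125, -19.536582946777344), (77.72819519042969, 57.708404541015625), 70.32147979736328) [[683.59152304 -19.22099459  12.        ]]
jar (array([691.19276857, 123.80081927,  61.63805052]), np.float64(0.7892470348464091)) [[692.02481834 123.89490643  60.        ]]
```

View pics/c2.png

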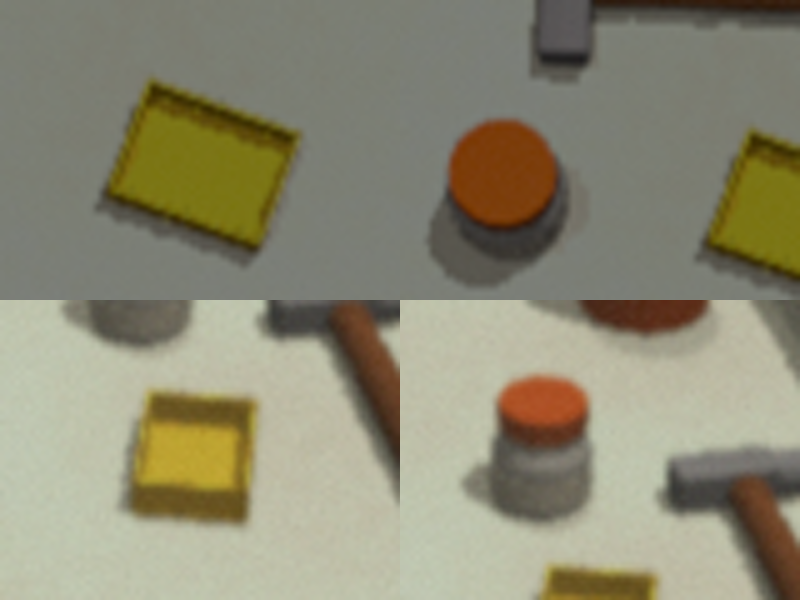

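View pics/c3.png

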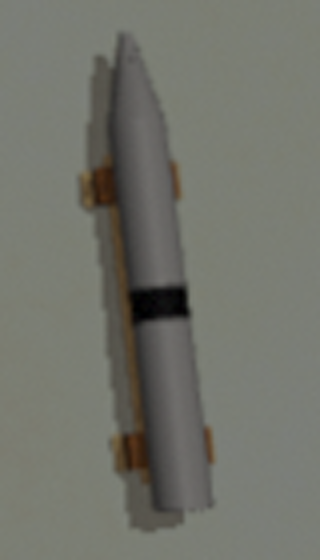

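View pics/c4.png

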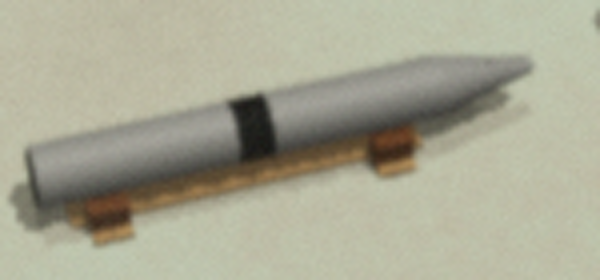

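View pics/c5.png

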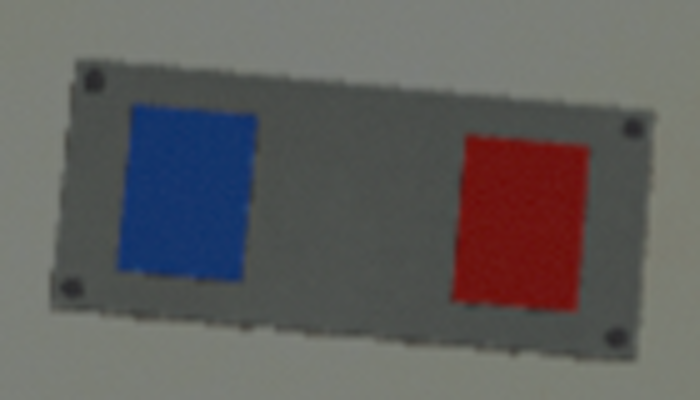

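```bash
cat >> h.py <<'E'
def plan(x,y,z,jawdeg):
    s=state(); R=Ro.from_euler("xyz",s["tcp_rot"]).as_matrix()
    a=np.degrees(np.arctan2(R[1,1],R[0,1])); d=(jawdeg-a+90)%180-90
    # turn about tool x (down): +turn = clockwise
    R2=R@Ro.from_euler("x",-d*1.0,degrees=True).as_matrix()
    v=R2.T@(np.array([x,y,z])-s["eef_pos"])
    print("t",round(s["t"],2),"pos",s["eef_pos"].round(1),"jaw",a.round(2),"turn units",(-d/8).round(3),"shift units(x,y,z)",(v/50).round(3),"tilt",R[:,0].round(4),"q",s["joints"].round(2),"open",round(s["opening"],3))
E
python3 - <<'E'
from h import *
f=lambda c,o:np.array(c)/4+np.array(o)-.375
T=(372,155);S=(230,275)
for n,a,b in(("ring",(160,302),(253,128)),("tip",(125,36),(530,66)),):
    print(n,tri(f(a,T),f(b,S)),onz("top",f(a,T),30))
L=onz("top",f([(131,303),(190,302),(181,507),(111,130),(165,130),(148,480),(212,480)],T),30);print(L.round(1))
m=L[3:];p=(m[0]+m[1])/2;q=(m[2]+m[3])/2;print("axis",p,q,np.degrees(np.arctan2(*(p-q)[[1,0]])))
plan(440.5,365.8,10,-14.7)
plan(594.1,357.9,10,18.0)
plan(492.8,36.2,50,-4)
E
```

```text
ring (array([ 524.74179781, -284.84133832,   29.77801198]), np.float64(0.31141520775723164)) [[ 524.56143526 -284.76502829   30.        ]]
tip (array([ 685.75033672, -266.96062862,   28.38109692]), np.float64(1.1109786286129486)) [[ 684.78109868 -266.43856071   30.        ]]
[[ 523.6 -267.6   30. ]
 [ 525.  -302.6   30. ]
 [ 405.  -295.2   30. ]
 [ 627.1 -257.1   30. ]
 [ 627.8 -289.5   30. ]
 [ 420.2 -276.1   30. ]
 [ 421.  -313.7   30. ]]
axis [ 627.45267335 -273.33234575   30.        ] [ 420.57745935 -294.90181358   30.        ] 5.952333488374018
t 0.1 pos [149.  606.8 214.1] jaw 76.2 turn units -11.137 shift units(x,y,z) [ 4.085 -6.863 -3.178] tilt [-3.e-04 -9.e-04 -1.e+00] q [ 1.22  0.49  1.56 -0.    1.09 -0.11] open 0.998
t 0.1 pos [149.  606.8 214.1] jaw 76.2 turn units 7.275 shift units(x,y,z) [4.084 6.931 7.482] tilt [-3.e-04 -9.e-04 -1.e+00] q [ 1.22  0.49  1.56 -0.    1.09 -0.11] open 0.998
t 0.1 pos [149.  606.8 214.1] jaw 76.2 turn units 10.025 shift units(x,y,z) [ 3.291  7.657 10.901] tilt [-3.e-04 -9.e-04 -1.e+00] q [ 1.22  0.49  1.56 -0.    1.09 -0.11] open 0.998
```

```bash
sed -i 's/d=(jawdeg-a+90)%180-90/d=(jawdeg-a+180)%360-180/' h.py; python3 -c "
from h import *
plan(440.5,365.8,10,-14.7)"
```

```text
t 0.1 pos [149.  606.8 214.1] jaw 76.2 turn units 11.363 shift units(x,y,z) [4.085 6.863 3.178] tilt [-3.e-04 -9.e-04 -1.e+00] q [ 1.22  0.49  1.56 -0.    1.09 -0.11] open 0.998
```

Request:
step_arm(steps=[[0,0,0,1],[0,0,0,1],[0,0,0,1],[0,0,0,1],[0,0,0,1],[0,0,0,1],[0,0,0,1],[0,0,0,1],[0,0,0,1],[0,0,0,1],[0,0,0,1],[0,0,0,0.36]], jaw=0)

```text
t: 1.6
eef_pos: [149.0, 606.8, 214.3]
tcp_rot: [-0.042, 1.57, -1.872]
ft_force: [0.5, -1.3, 0.3]
opening: 0.998
```

```bash
python3 -c "
from h import *
plan(440.5,365.8,70,-14.7)"
```

```text
t 1.6 pos [149.  606.8 214.3] jaw -14.85 turn units -0.018 shift units(x,y,z) [2.888 6.862 3.181] tilt [-2.e-04 -7.e-04 -1.e+00] q [ 1.22  0.49  1.56 -0.    1.09  1.48] open 0.998
```

Request:
step_arm(steps=[[0,0.686,0.318,0],[0,0.686,0.318,0],[0,0.686,0.318,0],[0,0.686,0.318,0],[0,0.686,0.318,0],[0,0.686,0.318,0],[0,0.686,0.318,0],[0,0.686,0.318,0],[0,0.686,0.318,0],[0,0.686,0.318,0],[0.7,0,0,0],[0.7,0,0,0],[0.7,0,0,0],[0.7,0,0,0],[0,0,0,0]])

```text
t: 3.48
eef_pos: [439.5, 365.6, 72.6]
tcp_rot: [-0.747, 1.566, -2.574]
ft_force: [0.6, 0.1, 0.3]
opening: 1.0
```

```bash
python3 - <<'E'
from h import *
plan(440.5,365.8,10,-14.7)
t=read_camera("top"); s=read_camera("side")
a=cv2.resize(t[210:300,70:190],None,fx=5,fy=5); b=cv2.resize(s[100:190,160:280],None,fx=5,fy=5)
cv2.imwrite("pics/g1.png",cv2.resize(np.hstack([a,b]),None,fx=.66,fy=.66)[:,:,::-1])
E
```

```text
t 3.48 pos [439.5 365.6  72.6] jaw -14.68 turn units 0.003 shift units(x,y,z) [ 1.252  0.022 -0.014] tilt [-0.004  -0.0026 -1.    ] q [0.58 0.6  1.82 0.   0.73 0.83] open 1.0
```

View pics/g1.png

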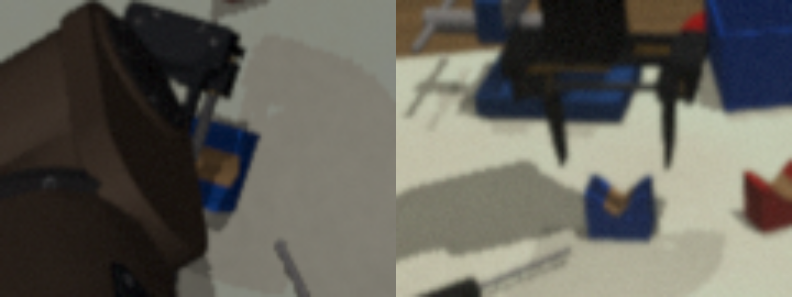

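Request:
step_arm(steps=[[0.5,0.02,0,0],[0.5,0,0,0],[0.23,0,0,0],[0,0,0,0]])

```text
t: 4.08
eef_pos: [441.8, 366.2, 13.7]
tcp_rot: [2.527, 1.57, 0.7]
ft_force: [0.1, -0.8, 0.1]
opening: 1.001
```

Request:
step_arm(steps=[[0,0,0,0],[0,0,0,0],[0,0,0,0],[0,0,0,0],[0,0,0,0],[0,0,0,0],[0,0,0,0],[0,0,0,0]], jaw=1)

```text
t: 5.08
eef_pos: [441.5, 366.1, 13.3]
tcp_rot: [2.696, 1.571, 0.869]
ft_force: [-0.2, -1.4, 5.4]
opening: 0.629
```

```bash
python3 -c "
from h import *
plan(498.4,115.9,70,-4)"
```

```text
t 5.08 pos [441.5 366.1  13.3] jaw -14.67 turn units -1.334 shift units(x,y,z) [-1.134  1.484  4.912] tilt [ 1.e-04  2.e-04 -1.e+00] q [0.58 0.69 1.85 0.   0.6  0.83] open 0.629
```

Request:
step_arm(steps=[[-0.4,0,0,0],[-0.5,0,0,0],[-0.5,0,0,-0.667],[0,0,0,-0.667],[0,0,0,0]])

```text
t: 5.7
eef_pos: [441.4, 365.9, 83.0]
tcp_rot: [-1.121, 1.571, -2.762]
ft_force: [-0.2, 0.2, -1.1]
opening: 0.632
```

```bash
python3 -c "
from h import *
plan(498.4,115.9,24,-4)"
```

```text
t 5.7 pos [441.4 365.9  83. ] jaw -4.04 turn units -0.005 shift units(x,y,z) [1.18  1.486 4.909] tilt [-1.e-04 -1.e-04 -1.e+00] q [0.58 0.58 1.81 0.   0.74 0.65] open 0.632
```

Request:
step_arm(steps=[[0,0.21,0.7,0],[0,0.21,0.7,0],[0,0.21,0.7,0],[0,0.21,0.7,0],[0,0.21,0.7,0],[0,0.21,0.7,0],[0,0.226,0.709,0],[0,0,0,0],[0.4,0,0,0],[0.4,0,0,0],[0,0,0,0],[0,0,0,0]])

```text
t: 7.2
eef_pos: [498.5, 116.4, 43.4]
tcp_rot: [2.898, 1.571, 1.258]
ft_force: [-0.6, 0.4, -1.3]
opening: 0.625
```

```bash
python3 - <<'E'
from h import *
plan(498.4,115.9,24,-4)
t=read_camera("top"); s=read_camera("side")
a=cv2.resize(t[190:280,200:320],None,fx=5,fy=5); b=cv2.resize(s[150:240,200:320],None,fx=5,fy=5)
cv2.imwrite("pics/g2.png",cv2.resize(np.hstack([a,b]),None,fx=.66,fy=.66)[:,:,::-1])
E
```

```text
t 7.2 pos [498.5 116.4  43.4] jaw -4.01 turn units -0.002 shift units(x,y,z) [ 0.389 -0.002  0.011] tilt [ 0.e+00  1.e-04 -1.e+00] q [0.1  0.59 1.99 0.   0.56 0.17] open 0.625
```

View pics/g2.png

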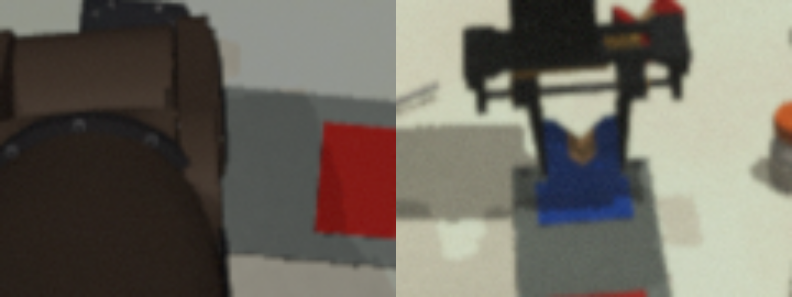

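Request:
step_arm(steps=[[0.2,0,0.01,0],[0.15,0,0,0],[0.045,0,0,0],[0,0,0,0],[0,0,0,0]])

```text
t: 7.92
eef_pos: [498.3, 115.5, 23.3]
tcp_rot: [-1.59, 1.57, 3.052]
ft_force: [-1.3, 0.1, 1.4]
opening: 0.634
```

Request:
step_arm(steps=[[0,0,0,0],[0,0,0,0],[0,0,0,0],[0,0,0,0],[-0.5,0,0,0],[-0.5,0,0,0],[-0.7,0,0,0],[-0.7,0,0,0],[0,0,0,0]], jaw=0)

```text
t: 9.05
eef_pos: [499.4, 115.6, 145.5]
tcp_rot: [1.762, 1.566, 0.121]
ft_force: [-0.4, -0.3, -0.3]
opening: 1.003
```

```bash
python3 -c "
from h import *
plan(594.1,357.9,70,18)"
```

```text
t 9.05 pos [499.4 115.6 145.5] jaw -4.0 turn units -2.751 shift units(x,y,z) [ 1.521  3.292 -4.025] tilt [ 4.5e-03  5.0e-04 -1.0e+00] q [0.1  0.42 1.91 0.   0.8  0.17] open 1.003
```

Request:
step_arm(steps=[[0,0,0,-0.917],[0,0,0,-0.917],[0,0,0,-0.917],[0,0.47,-0.575,0],[0,0.47,-0.575,0],[0,0.47,-0.575,0],[0,0.47,-0.575,0],[0,0.47,-0.575,0],[0,0.47,-0.575,0],[0,0.47,-0.575,0],[0.5,0,0,0],[0.5,0,0,0],[0.3,0,0,0],[0,0,0,0],[0,0,0,0]])

```text
t: 10.92
eef_pos: [593.1, 357.8, 79.1]
tcp_rot: [1.778, 1.57, 0.521]
ft_force: [-0.3, -0.2, 0.4]
opening: 0.999
```

```bash
python3 - <<'E'
from h import *
plan(594.1,357.9,13,18)
t=read_camera("top"); s=read_camera("side")
a=cv2.resize(t[190:280,180:300],None,fx=5,fy=5); b=cv2.resize(s[110:200,220:340],None,fx=5,fy=5)
cv2.imwrite("pics/g3.png",cv2.resize(np.hstack([a,b]),None,fx=.66,fy=.66)[:,:,::-1])
cv2.imwrite("pics/t3.png",t[:,:,::-1])
E
```

```text
t 10.93 pos [593.1 357.8  79.1] jaw 18.0 turn units -0.001 shift units(x,y,z) [1.321 0.018 0.005] tilt [ 9.e-04  5.e-04 -1.e+00] q [0.45 0.73 1.5  0.   0.91 0.13] open 0.999
```

View pics/g3.png

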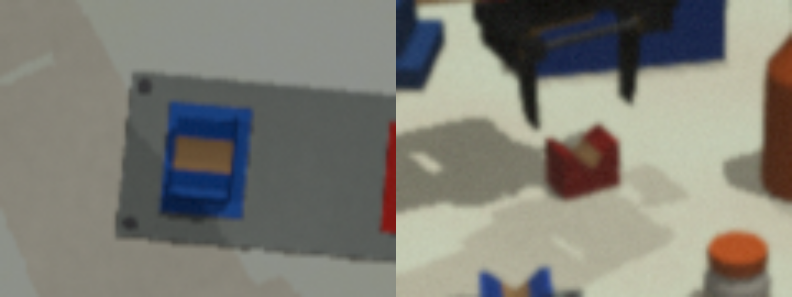

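Request:
step_arm(steps=[[0.5,0.02,0,0],[0.5,0,0,0],[0.3,0,0,0],[0,0,0,0]])

```text
t: 11.52
eef_pos: [593.5, 357.9, 13.0]
tcp_rot: [-1.503, 1.57, -2.759]
ft_force: [-0.3, -0.4, 0.2]
opening: 1.007
```

Request:
step_arm(steps=[[0,0,0,0],[0,0,0,0],[0,0,0,0],[0,0,0,0],[0,0,0,0],[0,0,0,0],[0,0,0,0]], jaw=1)

```text
t: 12.4
eef_pos: [593.8, 358.1, 13.7]
tcp_rot: [1.863, 1.57, 0.606]
ft_force: [-1.1, -0.5, 4.1]
opening: 0.626
```

Request:
step_arm(steps=[[-0.4,0,0,0],[-0.5,0,0,0],[-0.5,0,0,0],[-0.5,0,0,0.917],[0,0,0,0.917],[0,0,0,0.917],[0,0,0,0]])

```text
t: 13.28
eef_pos: [593.7, 358.1, 109.3]
tcp_rot: [2.203, 1.57, 0.564]
ft_force: [0.7, -0.3, -0.9]
opening: 0.629
```

```bash
python3 - <<'E'
from h import *
t=cv2.imread("pics/t3.png")[:,:,::-1]
crop(t,215,205,275,265,"pics/g4.png",10)
plan(487.35,-43.45,24,-4)
E
```

```text
t 13.28 pos [593.7 358.1 109.3] jaw -3.95 turn units 0.006 shift units(x,y,z) [ 1.702 -1.562  8.16 ] tilt [ 5.e-04  3.e-04 -1.e+00] q [0.45 0.69 1.48 0.   0.97 0.52] open 0.629
```

View pics/g4.png

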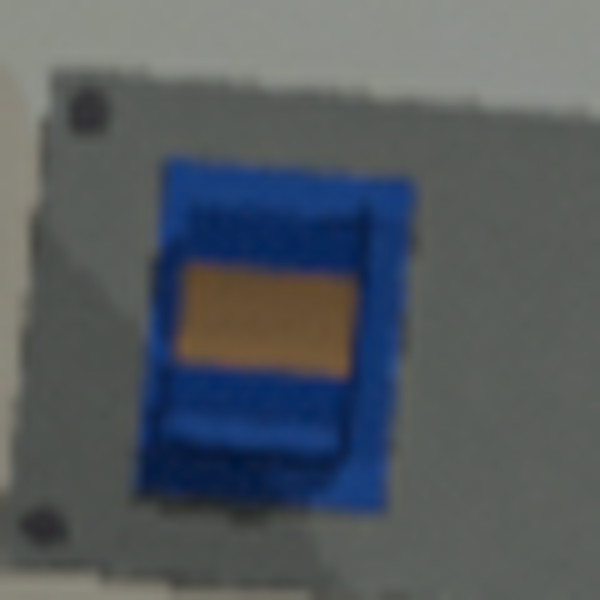

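```bash
python3 - <<'E'
from h import *
f=lambda L:(np.array(L,float)+.5)/10-.5+np.array((215,205))
c=onz("top",f([(187,265),(360,276),(350,379),(177,365)]),45)
print(c.round(1),c.mean(0)); g=c[0]+c[3]-c[1]-c[2]; print(np.degrees(np.arctan2(g[1],g[0])))
# top face corners z=60: (190,205),(368,200?) (345,447),(160,443)
c=onz("top",f([(192,205),(368,215),(345,450),(162,440)]),60); print(c.round(1),c.mean(0)); g=c[0]+c[3]-c[1]-c[2]; print(np.degrees(np.arctan2(g[1],g[0])))
E
```

```text
[[511.4 134.2  45. ]
 [509.8  94.   45. ]
 [485.8  95.6  45. ]
 [488.1 135.8  45. ]] [498.7801622  114.91250991  45.        ]
87.1875401446728
[[523.8 132.3  60. ]
 [522.4  91.9  60. ]
 [468.5  95.6  60. ]
 [469.8 137.3  60. ]] [496.10730175 114.28130954  60.        ]
88.1322438879793
```

Request:
step_arm(steps=[[0,-0.12,0.628,0],[0,-0.12,0.628,0],[0,-0.12,0.628,0],[0,-0.12,0.628,0],[0,-0.12,0.628,0],[0,-0.12,0.628,0],[0,-0.12,0.628,0],[0,-0.12,0.628,0],[0,-0.12,0.628,0],[0,-0.12,0.628,0],[0,-0.12,0.628,0],[0,-0.12,0.628,0],[0,-0.12,0.628,0],[0,0,0,0],[0.5,0,0,0],[0.5,0,0,0],[0.2,0,0,0],[0,0,0,0],[0,0,0,0]])

```text
t: 15.65
eef_pos: [487.8, -43.6, 49.1]
tcp_rot: [1.52, 1.57, -0.12]
ft_force: [-0.1, -0.4, -2.3]
opening: 0.632
```

```bash
python3 - <<'E'
from h import *
plan(487.35,-43.45,24,-4)
E
```

```text
t 15.65 pos [487.8 -43.6  49.1] jaw -3.96 turn units 0.005 shift units(x,y,z) [ 0.502 -0.01  -0.002] tilt [ 1.1e-03 -1.0e-04 -1.0e+00] q [-0.22  0.56  2.04  0.    0.54 -0.16] open 0.632
```

Request:
step_arm(steps=[[0.2,-0.01,0,0],[0.2,0,0,0],[0.1,0,0,0],[0,0,0,0],[0,0,0,0]])

```text
t: 16.27
eef_pos: [486.8, -43.7, 23.1]
tcp_rot: [-2.097, 1.571, 2.545]
ft_force: [0.0, 0.7, -1.6]
opening: 0.624
```

Request:
step_arm(steps=[[0,0,0,0],[0,0,0,0],[0,0,0,0],[0,0,0,0],[-0.5,0,0,0],[-0.5,0,0,0],[-0.7,0,0,0],[-0.7,0,0,0],[0,0,0,0]], jaw=0)

```text
t: 17.4
eef_pos: [487.8, -43.8, 145.4]
tcp_rot: [1.436, 1.566, -0.205]
ft_force: [-1.2, 0.4, 0.4]
opening: 1.001
```

```bash
python3 -c "
from h import *
plan(683.9,-19.4,70,-19.7)"
```

```text
t 17.4 pos [487.8 -43.8 145.4] jaw -4.0 turn units 1.963 shift units(x,y,z) [ 1.525  3.521 -1.782] tilt [ 4.3e-03 -9.0e-04 -1.0e+00] q [-0.22  0.39  1.97  0.    0.78 -0.16] open 1.001
```

Request:
step_arm(steps=[[0,0,0,1],[0,0,0,0.963],[0,0.587,-0.297,0],[0,0.587,-0.297,0],[0,0.587,-0.297,0],[0,0.587,-0.297,0],[0,0.587,-0.297,0],[0,0.587,-0.297,0],[0.5,0,0,0],[0.5,0,0,0],[0.5,0,0,0],[0,0,0,0],[0,0,0,0]])

```text
t: 19.02
eef_pos: [682.9, -19.2, 68.6]
tcp_rot: [2.423, 1.571, 0.508]
ft_force: [0.1, -0.5, -0.1]
opening: 1.003
```

```bash
python3 - <<'E'
from h import *
plan(683.9,-19.4,3,-19.7)
t=read_camera("top"); s=read_camera("side")
a=cv2.resize(t[180:270,230:350],None,fx=5,fy=5); b=cv2.resize(s[180:270,280:400],None,fx=5,fy=5)
cv2.imwrite("pics/g5.png",cv2.resize(np.hstack([a,b]),None,fx=.66,fy=.66)[:,:,::-1])
E
```

```text
t 19.02 pos [682.9 -19.2  68.6] jaw -19.71 turn units -0.001 shift units(x,y,z) [ 1.312  0.021 -0.004] tilt [ 1.e-04  1.e-04 -1.e+00] q [-0.12  0.73  1.53  0.    0.88  0.22] open 1.003
```

View pics/g5.png

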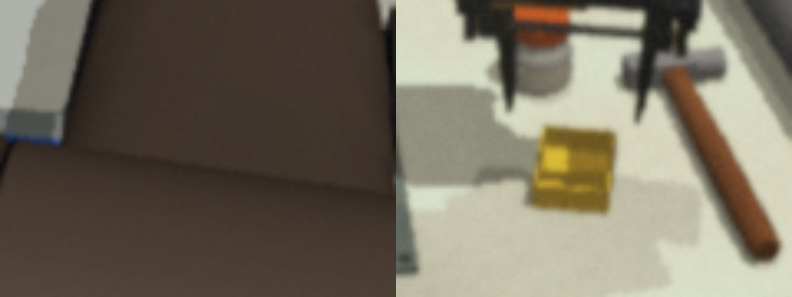

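Request:
step_arm(steps=[[0.5,0.02,0,0],[0.5,0,0,0],[0.29,0,0,0],[0,0,0,0]])

```text
t: 19.62
eef_pos: [683.4, -19.5, 3.6]
tcp_rot: [-1.454, 1.57, 2.914]
ft_force: [-0.5, 0.2, 0.2]
opening: 0.999
```

Request:
step_arm(steps=[[0,0,0,0],[0,0,0,0],[0,0,0,0],[0,0,0,0],[0,0,0,0],[0,0,0,0],[0,0,0,0]], jaw=1)

```text
t: 20.5
eef_pos: [683.8, -19.6, 4.2]
tcp_rot: [1.882, 1.57, -0.033]
ft_force: [-0.5, -0.6, 5.0]
opening: 0.63
```

Request:
step_arm(steps=[[-0.4,0,0,0],[-0.6,0,0,0],[-0.6,0,0,0],[-0.6,0,0,-0.98],[0,0,0,-0.98],[0,0,0,0]])

```text
t: 21.25
eef_pos: [683.6, -19.5, 115.0]
tcp_rot: [1.652, 1.57, 0.01]
ft_force: [0.6, -0.0, -0.4]
opening: 0.63
```

```bash
python3 -c "
from h import *
plan(492.7,35.8,12,-4)"
```

```text
t 21.25 pos [683.6 -19.5 115. ] jaw -4.08 turn units -0.01 shift units(x,y,z) [ 2.057 -3.887 -0.837] tilt [ 8.e-04  0.e+00 -1.e+00] q [-0.13  0.67  1.5   0.    0.97 -0.05] open 0.63
```

Request:
step_arm(steps=[[0,-0.555,-0.12,0],[0,-0.555,-0.12,0],[0,-0.555,-0.12,0],[0,-0.555,-0.12,0],[0,-0.555,-0.12,0],[0,-0.555,-0.12,0],[0,-0.557,-0.117,0],[0,0,0,0],[0,0,0,0]])

```text
t: 22.38
eef_pos: [493.5, 35.8, 114.1]
tcp_rot: [1.7, 1.57, 0.057]
ft_force: [0.0, 0.5, -0.5]
opening: 0.628
```

```bash
python3 - <<'E'
from h import *
plan(492.7,35.8,12,-4)
s=read_camera("side");t=read_camera("top")
b=cv2.resize(s[150:270,200:320],None,fx=5,fy=5)
cv2.imwrite("pics/g6.png",b[:,:,::-1])
E
```

```text
t 22.38 pos [493.5  35.8 114.1] jaw -4.12 turn units -0.016 shift units(x,y,z) [ 2.042e+00 -1.800e-02  1.000e-03] tilt [ 9.e-04  1.e-04 -1.e+00] q [-0.06  0.45  1.98  0.    0.71  0.01] open 0.628
```

View pics/g6.png

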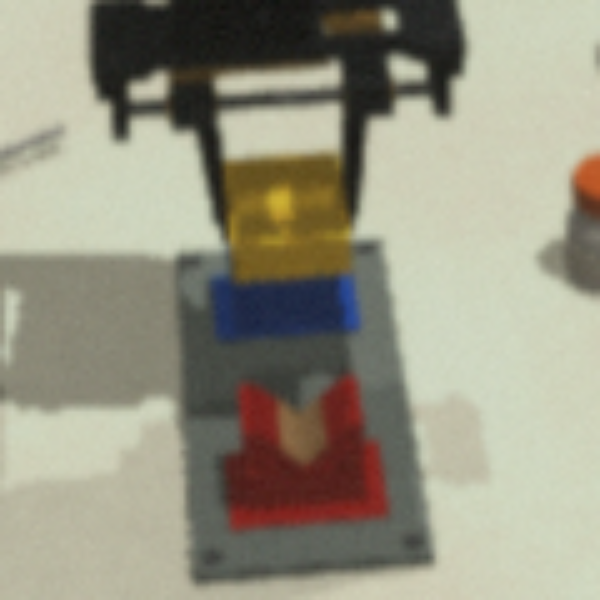

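Request:
step_arm(steps=[[0.5,-0.017,0,0],[0.5,0,0,0],[0.5,0,0,0],[0.3,0,0,0],[0.15,0,0,0],[0.08,0,0,0],[0,0,0,0],[0,0,0,0]])

```text
t: 23.48
eef_pos: [492.1, 35.9, 12.9]
tcp_rot: [1.684, 1.57, 0.043]
ft_force: [-0.8, 0.5, -1.9]
opening: 0.627
```

Request:
step_arm(steps=[[0,0,0,0],[0,0,0,0],[0,0,0,0],[0,0,0,0],[-0.5,0,0,0],[-0.6,0,0,0],[-0.7,0,0,0],[-0.7,0,0,0],[0,0,0,0]], jaw=0)

```text
t: 24.6
eef_pos: [492.8, 35.9, 139.4]
tcp_rot: [1.602, 1.566, -0.039]
ft_force: [-0.2, -0.4, -1.2]
opening: 1.001
```

```bash
python3 -c "
from h import *
plan(524.7,-284.8,80,-83.8)"
```

```text
t 24.6 pos [492.8  35.9 139.4] jaw -4.02 turn units 9.972 shift units(x,y,z) [1.192 6.445 0.063] tilt [ 4.4e-03 -2.0e-04 -1.0e+00] q [-0.06  0.41  1.96  0.    0.77  0.01] open 1.001
```

Request:
step_arm(steps=[[0,0,0,1],[0,0,0,1],[0,0,0,1],[0,0,0,1],[0,0,0,1],[0,0,0,1],[0,0,0,1],[0,0,0,1],[0,0,0,1],[0,0,0,0.972],[0,0.72,0,0],[0,0.72,0,0],[0,0.72,0,0],[0,0.72,0,0],[0,0.72,0,0],[0,0.72,0,0],[0,0.72,0,0],[0,0.72,0,0],[0,0.685,0.063,0],[0,0,0,0]])

```text
t: 27.1
eef_pos: [523.0, -286.4, 135.8]
tcp_rot: [-0.688, 1.569, 2.56]
ft_force: [-0.7, 0.3, 0.3]
opening: 1.0
```

```bash
python3 - <<'E'
from h import *
plan(524.7,-284.8,11,-83.8)
t=read_camera("top"); s=read_camera("side")
cv2.imwrite("pics/t7.png",t[:,:,::-1]);cv2.imwrite("pics/s7.png",s[:,:,::-1])
crop(t,215,200,345,280,"pics/g7.png",6)
crop(s,225,185,295,275,"pics/g7s.png",6)
crop(s,210,200,390,340,"pics/g7u.png",4)
E
```

```text
t 27.1 pos [ 523.  -286.4  135.8] jaw -83.94 turn units -0.018 shift units(x,y,z) [ 2.496 -0.027 -0.04 ] tilt [-1.1e-03  7.0e-04 -1.0e+00] q [-0.61  0.54  1.71 -0.    0.89  0.85] open 1.0
```

View pics/g7.png

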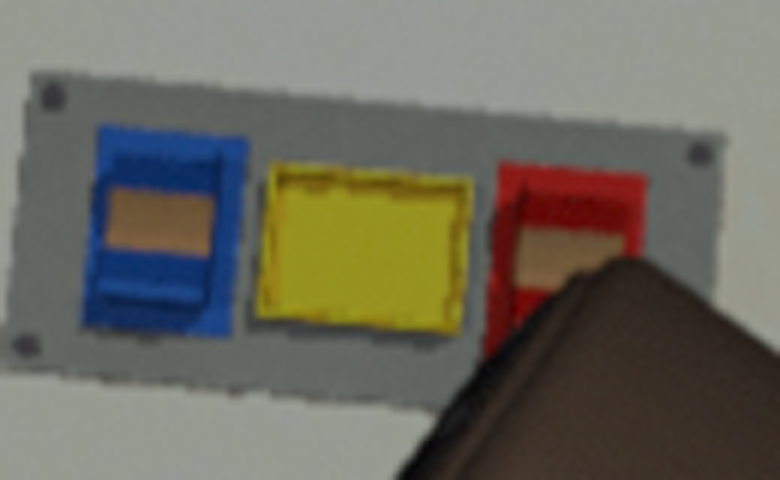

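View pics/g7s.png

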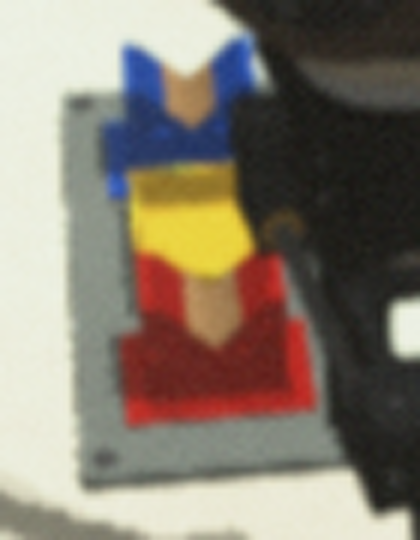

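View pics/g7u.png

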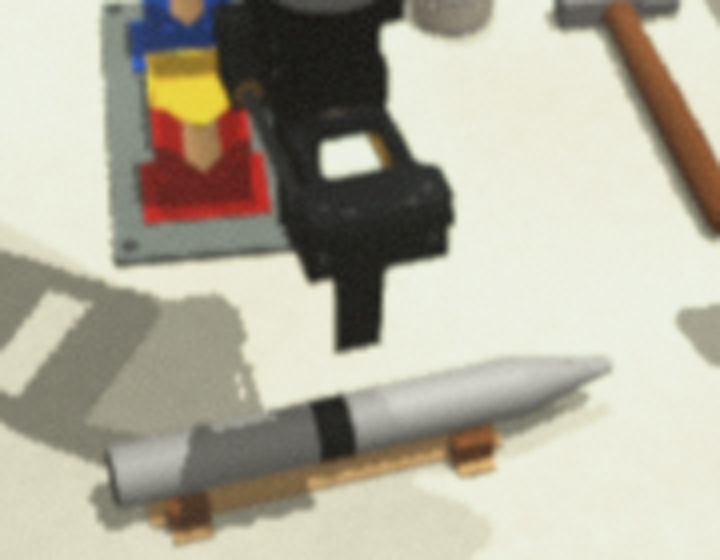

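```bash
python3 - <<'E'
from h import *
f=lambda L:(np.array(L,float)+.5)/6-.5+np.array((215,200))
def rect(L,z):
    c=onz("top",f(L),z); g=c[0]+c[3]-c[1]-c[2]; print(c.mean(0).round(1),np.degrees(np.arctan2(g[1],g[0])).round(1))
rect([(110,188),(214,197),(212,255),(106,248)],45)
rect([(520,228),(628,238),(623,299),(514,287)],45)
rect([(270,163),(474,180),(462,335),(255,318)],31)
E
```

```text
[499.  115.1  45. ] 87.0
[486.8 -43.7  45. ] 85.5
[491.6  35.8  31. ] 86.6
```

Request:
step_arm(steps=[[0.5,-0.027,-0.04,-0.018],[0.5,0,0,0],[0.5,0,0,0],[0,0,0,0],[0,0,0,0]])

```text
t: 27.82
eef_pos: [525.7, -282.8, 63.1]
tcp_rot: [2.641, 1.57, -0.389]
ft_force: [-0.7, 0.2, -0.1]
opening: 1.0
```

```bash
python3 - <<'E'
from h import *
plan(524.7,-284.8,11,-83.8)
s=read_camera("side");crop(s,210,250,390,350,"pics/g8.png",4)
E
```

```text
t 27.82 pos [ 525.7 -282.8   63.1] jaw -83.62 turn units 0.023 shift units(x,y,z) [1.041 0.038 0.024] tilt [ 5.e-04 -2.e-04 -1.e+00] q [-0.6   0.64  1.77  0.    0.74  0.86] open 1.0
```

View pics/g8.png

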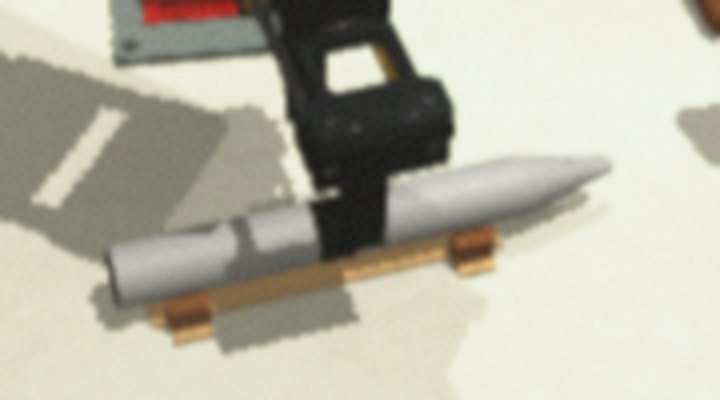

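Request:
step_arm(steps=[[0.5,0.03,0.02,0],[0.35,0,0,0],[0.15,0,0,0],[0,0,0,0],[0,0,0,0]])

```text
t: 28.5
eef_pos: [524.8, -285.0, 12.9]
tcp_rot: [2.53, 1.57, -0.501]
ft_force: [-0.1, 0.4, 0.7]
opening: 1.002
```

Request:
step_arm(steps=[[0,0,0,0],[0,0,0,0],[0,0,0,0],[0,0,0,0],[0,0,0,0],[0,0,0,0],[0,0,0,0],[0,0,0,0],[0,0,0,0],[0,0,0,0]], jaw=1)

```text
t: 29.75
eef_pos: [524.8, -285.2, 12.5]
tcp_rot: [2.352, 1.57, -0.678]
ft_force: [1.0, -5.1, 1.1]
opening: 0.354
```

```bash
python3 -c "
from h import *
plan(492.9,35.7,100,-4)"
```

```text
t 29.75 pos [ 524.8 -285.2   12.5] jaw -83.66 turn units -9.958 shift units(x,y,z) [-1.754 -1.083 -6.358] tilt [ 9.e-04 -7.e-04 -1.e+00] q [-0.61  0.71  1.79 -0.    0.64  0.85] open 0.354
```

Request:
step_arm(steps=[[-0.2,0,0,0],[-0.4,0,0,0],[-0.5,0,0,0],[-0.5,0,0,0],[-0.5,0,0,0],[-0.3,0,0,0],[-0.1,0,0,0],[0,0,0,0],[0,0,0,0]])

```text
t: 30.88
eef_pos: [524.2, -284.6, 136.5]
tcp_rot: [-0.783, 1.569, 2.47]
ft_force: [0.6, -1.2, -2.4]
opening: 0.35
```

```bash
python3 - <<'E'
from h import *
plan(492.9,35.7,100,-4)
s=read_camera("side");crop(s,210,200,400,340,"pics/g9.png",4)
E
```

```text
t 30.88 pos [ 524.2 -284.6  136.5] jaw -83.66 turn units -9.957 shift units(x,y,z) [ 0.737 -1.07  -6.346] tilt [-0.0012  0.001  -1.    ] q [-0.61  0.54  1.71  0.    0.89  0.85] open 0.35
```

View pics/g9.png

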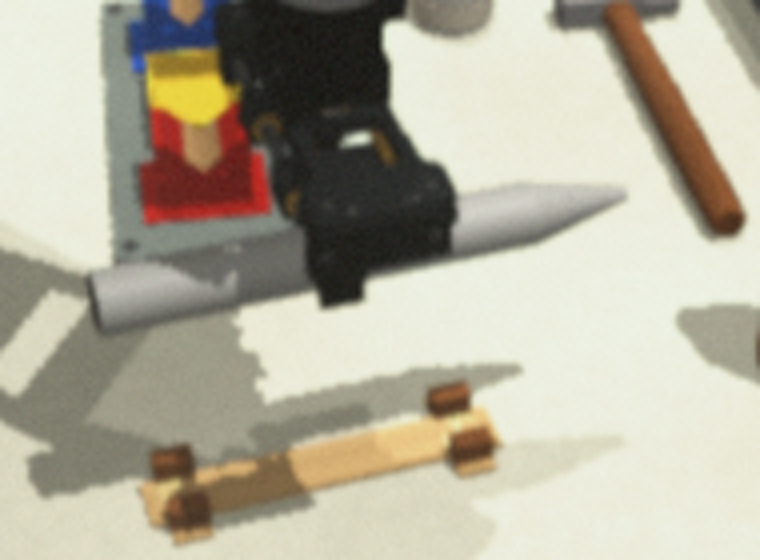

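Request:
step_arm(steps=[[0,0,0,-0.4],[0,0,0,-0.8],[0,0,0,-0.9],[0,0,0,-0.9],[0,0,0,-0.9],[0,0,0,-0.9],[0,0,0,-0.9],[0,0,0,-0.9],[0,0,0,-0.9],[0,0,0,-0.9],[0,0,0,-0.9],[0,0,0,-0.63],[0,0,0,0]])

```text
t: 32.55
eef_pos: [524.4, -284.7, 136.8]
tcp_rot: [-2.233, 1.57, 2.405]
ft_force: [-0.6, 1.0, -1.7]
opening: 0.351
```

```bash
python3 -c "
from h import *
plan(492.9,35.7,100,-4.1)"
```

```text
t 32.55 pos [ 524.4 -284.7  136.8] jaw -4.26 turn units -0.02 shift units(x,y,z) [ 0.74  -1.085 -6.347] tilt [-7.e-04  6.e-04 -1.e+00] q [-0.61  0.54  1.71  0.    0.89 -0.53] open 0.351
```

Request:
step_arm(steps=[[0,-0.05,-0.3,0],[0,-0.1,-0.6,0],[0,-0.117,-0.68,0],[0,-0.117,-0.68,0],[0,-0.117,-0.68,0],[0,-0.117,-0.68,0],[0,-0.117,-0.68,0],[0,-0.117,-0.68,0],[0,-0.1,-0.64,0],[0,-0.08,-0.5,0],[0,-0.05,-0.227,0],[0,0,0,0],[0.3,0,0,0],[0.4,0,0,0],[0,0,0,0],[0,0,0,0]])

```text
t: 34.55
eef_pos: [494.2, 35.2, 102.8]
tcp_rot: [1.762, 1.57, 0.116]
ft_force: [-0.6, -0.1, -2.5]
opening: 0.351
```

```bash
python3 - <<'E'
from h import *
plan(492.9,35.7,44.5,-4.1)
s=read_camera("side");t=read_camera("top")
crop(s,200,140,320,270,"pics/g10.png",4)
crop(t,190,180,370,290,"pics/g10t.png",4)
E
```

```text
t 34.55 pos [494.2  35.2 102.8] jaw -4.27 turn units -0.021 shift units(x,y,z) [ 1.167 -0.027 -0.009] tilt [ 4.e-04  0.e+00 -1.e+00] q [-0.06  0.47  1.99  0.    0.68  0.01] open 0.351
```

View pics/g10.png

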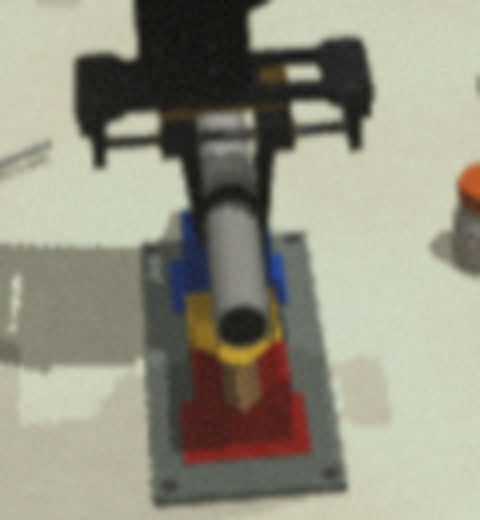

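View pics/g10t.png

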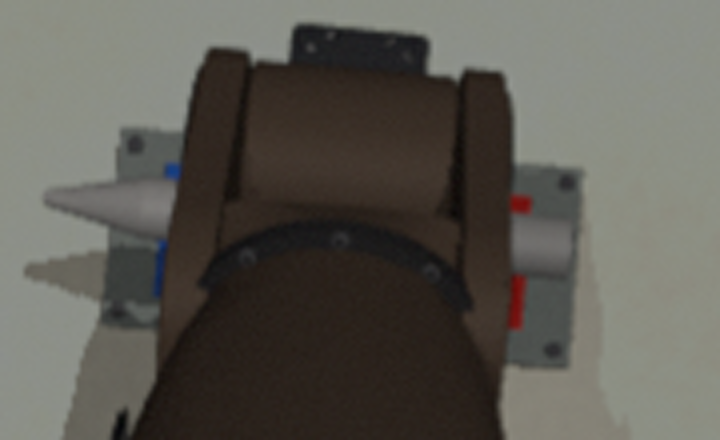

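Request:
step_arm(steps=[[0.3,-0.025,-0.005,0],[0.4,0,0,0],[0.3,0,0,0],[0.08,0,0,0],[0.04,0,0,0],[0,0,0,0],[0,0,0,0]])

```text
t: 35.52
eef_pos: [492.9, 36.0, 46.8]
tcp_rot: [1.704, 1.57, 0.06]
ft_force: [0.1, -0.8, -2.0]
opening: 0.354
```

```bash
python3 - <<'E'
from h import *
plan(492.9,35.7,44.5,-4.1)
s=read_camera("side")
crop(s,200,140,320,270,"pics/g11.png",4)
E
```

```text
t 35.52 pos [492.9  36.   46.8] jaw -4.22 turn units -0.015 shift units(x,y,z) [0.045 0.001 0.006] tilt [ 7.e-04  0.e+00 -1.e+00] q [-0.06  0.56  2.03  0.    0.54  0.01] open 0.354
```

View pics/g11.png

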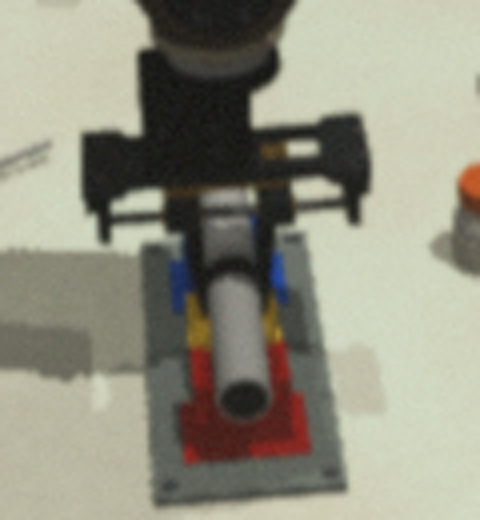

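Request:
step_arm(steps=[[0.02,0,0,0],[0.02,0,0,0],[0.005,0,0,0],[0,0,0,0],[0,0,0,0]])

```text
t: 36.2
eef_pos: [492.7, 36.0, 44.7]
tcp_rot: [1.664, 1.57, 0.02]
ft_force: [-2.2, 0.2, 7.6]
opening: 0.353
```

Request:
step_arm(steps=[[0,0,0,0],[0,0,0,0],[0,0,0,0],[0,0,0,0],[0,0,0,0],[0,0,0,0]], jaw=0.3)

```text
t: 36.95
eef_pos: [492.7, 36.0, 44.1]
tcp_rot: [2.987, 1.571, 1.343]
ft_force: [-0.6, 0.5, 0.7]
opening: 0.701
```

Request:
step_arm(steps=[[-0.3,0,0,0],[-0.5,0,0,0],[-0.6,0,0,0],[-0.6,0,0,0],[-0.6,0,0,0],[-0.6,0,0,0],[0,-0.6,0.6,0],[0,-0.6,0.7,0],[0,0,0.7,0],[0,0,0.7,0],[0,0,0.7,0],[0,0,0.7,0],[0,0,-1,0],[0,0,-1,0],[0,0,-1,0],[0,0,-1,0],[0,0,-1,0],[0,0,-1,0],[0,0,-1,0],[0,0,0,0]], jaw=0.3)

```text
t: 39.45
eef_pos: [443.2, 187.5, 205.0]
tcp_rot: [2.175, 1.57, 0.535]
ft_force: [1.0, -0.1, -0.6]
opening: 0.698
```

```bash
python3 - <<'E'
from h import *
plan(492.9,35.7,44.5,-4.1)
s=read_camera("side");t=read_camera("top")
crop(s,190,140,340,270,"pics/g12.png",4)
crop(t,170,130,360,280,"pics/g12t.png",4)
cv2.imwrite("pics/t12.png",t[:,:,::-1]);cv2.imwrite("pics/s12.png",s[:,:,::-1])
E
```

```text
t 39.45 pos [443.2 187.5 205. ] jaw -4.0 turn units 0.013 shift units(x,y,z) [3.208 1.205 2.959] tilt [ 9.e-04  5.e-04 -1.e+00] q [0.26 0.3  1.91 0.   0.93 0.33] open 0.698
```

View pics/g12.png

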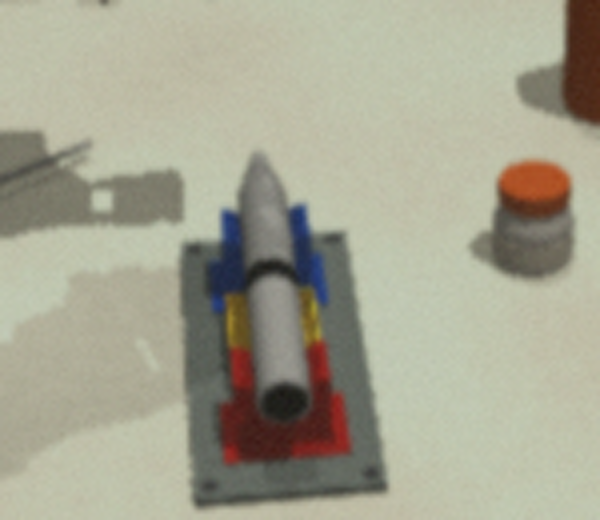

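View pics/g12t.png

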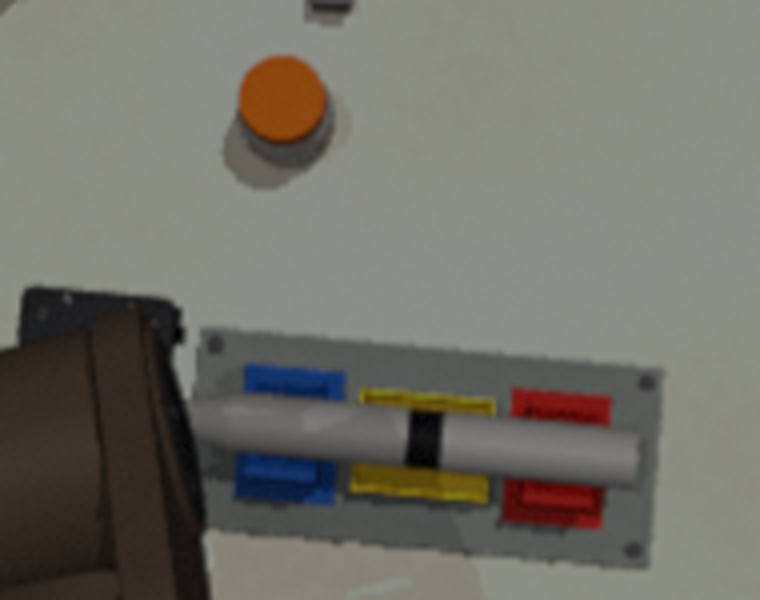

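```bash
python3 - <<'E'
from h import *
f=lambda a,o:(np.array(a)+.5)/4-.5+np.array(o)
r=f((425.5,437.5),(170,130)); print(onz("top",r,62),onz("top",r,70))
print("tri ring",tri(r,f((273,272),(190,140))))
print("tail",onz("top",f((636,458),(170,130)),62))
print("axis at red",onz("top",f((550,447),(170,130)),62),"tail side",onz("side",f((286,402),(190,140)),62))
t=cv2.imread("pics/t12.png")[:,:,::-1]
k,l,st,ce=cv2.connectedComponentsWithStats(mask(t,"orange"));print([ce[i] for i in range(1,k) if st[i,4]>200])
E
```

```text
[[493.790411    34.75930783  62.        ]] [[493.12060092  34.80012621  70.        ]]
tri ring (array([493.44253976,  34.79275796,  74.69799335]), np.float64(1.4269311297816156))
tail [[484.80749567 -85.35591552  62.        ]]
axis at red [[489.98010449 -36.27847822  62.        ]] tail side [[485.22739847 -84.17061304  62.        ]]
[array([239.97222222, 154.03395062])]
```

```bash
python3 - <<'E'
from h import *
s=state();print(s["t"],np.abs(s["qvel"]).max(),s["ft_force"])
print(job_done())
E
```

```text
39.55 0.030541707396656317 [ 0.34964603 -0.42304839  0.32153514]
the job is handed in; nothing more can be done
None
```

The finishing stand is set up and the job was handed in at about 39.6 s, well inside the 102 s limit. I placed the blue block on the blue pad, then the red block on the red pad, then the tray. Last, I laid the tube in both grooves with its point out past the blue block.

| Item | Target (x, y), mm | Measured (x, y), mm | Measured angle |
|---|---|---|---|
| Blue block | (498.4, 115.9) | (499.0, 115.1) | 87.0° |
| Red block | (487.3, −43.4) | (486.8, −43.7) | 85.5° |
| Tray | (492.8, 36.2), the plate's centre | (491.6, 35.8) | 86.6° |
| Tube's black ring | (491.6, 35.8), the tray's centre | about (493.5, 34.8) | 85.8° along the tube |

The plate's own axis measured 86.0°. All the blocks, the tray and the ring came out within about 2 mm of where they should be.

- **Tube seating:** the tube's tail came out at the same place in both views at the 62 mm axis height, so it is seated in the grooves.
- **Jar:** it stayed where it was; its lid is at (240, 154) pixels in the top view, as at the start.
- **Gripper:** it is open and clear, with the force at noise level.

**Weaker checks:**
- The blocks and tray were measured before the tube was laid. After that I only looked at them.
- The red block was partly hidden by the arm when I measured it.
- The blue block's rim corners gave a rougher reading, (496.1, 114.3) at 88.1°, than its groove did.
- In the final top view the arm hid the tube's tip, so its position past the blue block was seen only in the side view.

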